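# Show the cartridge in the filter pitcher, then close and clip the lid

### The job

Press the pitcher's thumb lever right down so its lid stands wide open, and keep it open for two seconds while I check the cartridge inside. Then ease the lever back up so that the lid settles shut without slamming, and once it is shut push the clip by the spout over and down flat onto the lid. Use only the fingertips on the lever and the clip, gently: do not raise the lid by hand, do not lift, tip or shift the pitcher, and leave everything else on the counter alone.

Things in the scene. Friction and masses are not known exactly. Their poses are not given: they have to be found in the camera images.
- pitcher: Empty filter pitcher of smoky clear plastic, dark rim, loose on the counter, 0.85 to 1.2 kg: 193 mm long, 115 wide, 236 high to the rim, lid top at 247. Origin: middle of the underside; x points to the spout, z up; the D handle reaches 160 mm out at -x. Lever and clip lie on its middle line (y = 0).
- lever_pad (a point): Centre of the top face of the lever's teal thumb pad (34 x 34 mm) over the handle; moves with it. Lever up: 107 mm to the -x side of the pitcher's origin, 267 mm above the counter, pad sloping 17 degrees up away from the lid. Pivot: cross pin 41 mm nearer the spout, at 252 mm height. Fully pressed the pad centre is 25 mm lower, nearly straight down.
- lever (a joint): Angle of the thumb lever, rad: 0 up (at rest), 0.58 pressed right down against its stop. A spring pushes it up: pressing at the pad centre takes about 4 N at first and 5 N at the end. It tips up again as soon as it is let go.
- lid (a joint): Angle of the lid, rad: 0 shut, 1.16 wide open. The lid is linked to the lever and turns twice as far (about 0.05 rad for each mm the pad goes down); let go, it snaps shut at once with a slam.
- lid_panel: The white lid plate, 112 x 92 x 7 mm. Origin on its hinge line, which runs across the pitcher 48 mm to the -x side of the pitcher's origin, at 243 mm height; its x axis points along the plate to the front edge, 120 mm away, which rises as the lid opens.
- clip_hinge (a point): Hinge of the teal lid clip, on the deck by the spout: 81 mm to the +x (spout) side of the pitcher's origin, 247 mm above the counter. The hinge axis runs across the pitcher.
- clip_tip (a point): Free end of the clip, a flat tab 30 mm wide and 4 mm thick whose free end is 34 mm from its hinge.
- clip (a joint): Angle of the clip, rad: 0 lying flat on the lid's front edge, pointing to the handle; about 1.57 standing straight up. It starts standing up, between 1.15 and 1.55. Its hinge is stiff enough that it stays where it is left; about 0.5 N at its tip, pushed towards the handle and down, turns it.
- teapot: White ceramic teapot with a blue band, 125 mm wide, 122 mm high, spout and handle to 98 mm from the middle. Origin under its middle. Leave alone.
- cup_a: Brown stoneware cup, 72 mm wide and 72 mm high, origin under its middle. Leave alone.
- cup_b: Dark grey stoneware cup, same size. Leave alone.
- cartridge_box: White plastic box of spare cartridges with a blue hinged top flap, 75 x 110 mm, 124 mm high, origin under its middle. Leave alone.
- tea_tin: Green tea tin, 76 mm wide, 125 mm high, origin under its middle. Leave alone.
- honey_jar: Amber glass jar with a steel cap, 54 mm wide, 110 mm high, origin under its middle. Leave alone.
- spoon: Steel spoon, 160 mm long, lying flat. Leave alone.

How it is judged:
By the outcome, as a careful person would: the job done as asked, in the order asked, and still so for the second after the job is handed in, with the robot touching nothing.
It also fails if it takes over 54 s, if anything falls off the work surface, if the arm or the gripper's body presses on something with over 40 N, if the wrist force passes 120 N, or if a joint passes its speed limit or range.

### The arm

A 6-joint arm with a two-finger parallel gripper is mounted at the origin on the work surface. World frame = base frame: x ahead of the robot, y to its left, z up, the work surface at z = 0. Lengths are in m, angles in rad, forces in N, time in s.
With the tool pointing down it reaches from about 0.35 to 0.925 m from the base axis. Payload 6.4 kg.
Tool frame: the origin (TCP) lies between the finger pads; the fingertips stand env.tip_extent ahead of it and the grasp point (between the pads) lies 5 mm behind it (env.tip_extent is the distance from the TCP to the fingertips, in m); z points along the fingers, y is the line along which they close (so a half turn about z gives the same grasp; the last joint's range is limited). The gripper opens to 85 mm and grips with 20 to 120 N. Pads are 22 mm wide; open, the fingers measure 114 mm over their backs; the gripper's body (76 mm by 85 mm) begins 54 mm behind the grasp point. The pads swing forward as they close: fully open they stand 13 mm farther back than shut.
Start: joints at [-1.519, 0.245, 1.558, -0, 1.339, -0.174], TCP at [0.146, -0.634, 0.245] pointing down, gripper open.
Joint ranges: [-3.13, 3.13], [-1.02, 2.26], [0.13, 2.54], [-0.95, 4.09], [0.21, 2.88], [-2.74, 2.74]. Speed limits (rad/s): [2.57, 2.57, 3.14, 3.14, 3.14, 3.14].

### API

Orientations are given as a 3x3 rotation matrix whose columns are the frame's x, y, z axes.
In Python, from rig import env gives the robot as it stands.
- The arm moves only by the tool apply_moves, never from a script. Its argument "targets" is a list of rows, each a list of 7 numbers: the shift along the tool's x, y, z scaled (see below), then the turn, a rotation vector about the tool's x, y, z scaled (see below), then the gripper command: -1 is fully open, 1 is shut, values between are in proportion. In form: [[dx, dy, dz, rx, ry, rz, fingers], ...]. A call has 1 to 5 rows; each row shifts and turns the commanded pose from where the row before left it, along the tool's axes as they then stand; what a row does not reach is not made up. The controller multiplies each number of a shift by 8 cm and each number of a turn by 0.5 rad. A row lasts 1/10 s, in which the tool goes at most 50 mm and 8.59 degrees, less where a joint would pass 70% of its speed; a pose out of reach is approached as far as the arm can. A call with a number of a shift or a turn outside -1 to 1 is refused whole. A call with a gripper value outside its range is refused whole. The fingers move at their own pace and stop on an object; "force" is the grip in N (left out, the last holds). Time passes only in rows, so rows that do not move let the fingers close. It gives the time, the measured TCP pose, the force, the opening and the grip force at its end, in the units of the state.
- env.read_state(): the state, without advancing time (a new reading comes with each control period).
- env.capture(name): name is "side" or "top"; returns (picture, depth): 400x640x3 uint8, red, green, blue; 400x640 float32, m along the optical axis (not along the pixel's ray), 0 where there is no reading.
- env.calibration(name): a dict with "fx", "fy", "cx", "cy" (pixels), "origin" and "rotation" of the camera in the world. Camera axes: x right, y up, looking along -z (the intrinsics and any distortion apply to the point x, -y, -z); pixel columns grow to the right and rows downward; lengths in m; the calibration is good to about 2 mm. A picture is of the moment at which its call begins. calibration takes no time and is no camera call.
- env.sign_off(): hands the job in; it is judged then, once.
The state is a dict: "t": time; "joint_pos": joint angles; "qvel": joint speeds; "effort": joint torques, N m; "ee_pos": TCP position; "ee_rot": TCP orientation; "force": force on the tool from outside, world axes, zero at the start; "ft_torque": the same for the moment, N m; "width": opening from 0.0 (shut) to 1.0 (fully open); "gripper_force": force on a finger pad.
Only numpy, scipy, OpenCV 4.12 (cv2) and the standard library are available. Lean on these libraries where they do the work, as an engineer would, in place of code of your own. Each camera call takes 0.05 s, during which the arm holds its last target. There are 200 camera calls.

## Working session

There is one attempt and no reset: what is moved stays moved. The work goes in short steps, Python scripts to look and compute and a tool call to move; the robot and the scene stay as the last step left them, time stands still between calls to the robot, and variables do not carry over. Pictures are saved under pics/ and viewed, at most 10 in all, crops included, and the job is handed in when it is done.

Besides the shell and the picture viewer there is one more tool, called after "Emit:" as name(argument=value, ...) on one line, values as JSON. apply_moves: Moves the arm, as the interface text tells. Its arguments: {"type":"object","properties":{"targets":{"type":"array","items":{"type":"array","items":{"type":"number","minimum":-1,"maximum":1}}},"force":{"type":"number"}},"required":["targets"]}

```bash
mkdir -p pics
cat > h.py <<'E'
import numpy as np, cv2
from rig import env
def cap(n):
    a,d=env.capture(n); cv2.imwrite(f'pics/{n}_{env.read_state()["t"]:.2f}.png',a[:,:,::-1]); return a,d
def pts(n,d):
    c=env.calibration(n); v,u=np.indices(d.shape)
    p=np.stack([(u-c['cx'])/c['fx']*d,-(v-c['cy'])/c['fy']*d,-d],-1)
    return p@np.array(c['rotation']).T+np.array(c['origin'])
E
python3 - <<'E'
from h import *
s=env.read_state(); print(s['t'],s['ee_pos'],s['ee_rot'],s['width'],env.tip_extent)
for n in('top','side'):
    a,d=cap(n); c=env.calibration(n); print(n,c); P=pts(n,d)
    h=cv2.cvtColor(a,cv2.COLOR_RGB2HSV)
    m=cv2.inRange(h,(80,90,40),(100,255,255))
    k,l,st,ce=cv2.connectedComponentsWithStats(m)
    for i in range(1,k):
        if st[i,4]>15:
            q=P[(l==i)&(d>0)]; print(st[i],ce[i],np.median(q,0).round(4),q.min(0).round(3),q.max(0).round(3))
E
ls pics
```

```text
0.0 [ 0.14551715 -0.63293923  0.24416313] [[ 9.74612632e-01  2.23897763e-01 -9.58476231e-05]
 [ 2.23897514e-01 -9.74610706e-01  1.96861722e-03]
 [ 3.47354871e-04 -1.94009925e-03 -9.99998058e-01]] 1.002855337674259 0.014
top {'fx': 470.5358986698554, 'fy': 470.5358986698554, 'cx': 327.70228042660705, 'cy': 193.00013504506282, 'origin': array([ 0.40261481, -0.01540169,  1.45129226]), 'rotation': array([[ 0.00216852,  0.99077399, -0.13550719],
       [-0.99996885,  0.00112011, -0.0078127 ],
       [-0.00758884,  0.13551991,  0.99074556]])}
[333 155  14   9  57] [339.75438596 159.07017544] [ 0.6524 -0.0373  0.2667] [ 0.641 -0.054  0.231] [ 0.671 -0.02   0.283]
[300 201  21  31 293] [310.10921502 218.33788396] [0.4983 0.0384 0.2635] [0.468 0.014 0.063] [0.548 0.063 0.276]
side {'fx': 375.9997571219784, 'fy': 375.9997571219784, 'cx': 324.64373332896486, 'cy': 204.64666727146442, 'origin': array([0.24618752, 0.76486055, 0.6658754 ]), 'rotation': array([[-0.92328884,  0.19576942, -0.33047248],
       [-0.38400781, -0.45096426,  0.80571039],
       [ 0.00870218,  0.87080742,  0.49154725]])}
[562  83  10  32  42] [566.64285714  98.23809524] [-0.1169 -1.29    0.2591] [-0.12  -1.304  0.175] [-0.081 -1.098  0.347]
[330 192  27   7 135] [343.25185185 194.34814815] [0.4943 0.0443 0.2653] [ 0.467 -0.442  0.011] [0.626 0.069 0.272]
side_0.10.png
top_0.05.png
```

View pics/top_0.05.png

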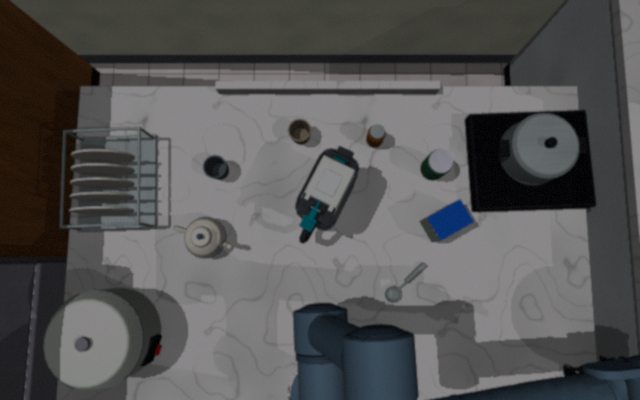

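View pics/side_0.10.png

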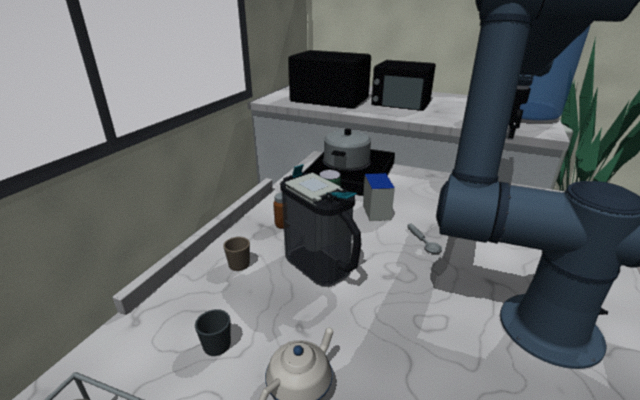

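Top view: the pitcher runs from its handle at (305,238) to the spout at (345,150). The teal lever pad is near (309,218) and the clip near (340,159). Next I'll fit the lid plate to get the heading.

Run:
```python
from h import *
a,d=cap('top'); c=env.calibration('top'); P=pts('top',d)
h=cv2.cvtColor(a,cv2.COLOR_RGB2HSV)
R=np.array(c['rotation']);o=np.array(c['origin'])
def ray(u,v,z):
    r=R@np.array([(u-c['cx'])/c['fx'],-(v-c['cy'])/c['fy'],-1]); return o+r*(z-o[2])/r[2]
v,u=np.indices(d.shape)
m=((h[:,:,1]<60)&(h[:,:,2]>120)&(abs(P[:,:,2]-.247)<.03)&(u>280)&(u<380)&(v>130)&(v<250)).astype(np.uint8)
k,l,st,ce=cv2.connectedComponentsWithStats(m); i=1+st[1:,4].argmax(); print(st[i])
print('lid z',np.median(P[l==i][:,2]))
ys,xs=np.where(l==i); W=np.array([ray(x,y,.247)[:2] for x,y in zip(xs,ys)])
r=cv2.minAreaRect((W*1000).astype(np.float32)); print(r, W.mean(0))
t=cv2.inRange(h,(80,90,40),(100,255,255))
ys,xs=np.where((t>0)&(v>195)&(v<240)&(u>290)&(u<330)); L=np.array([ray(x,y,.265)[:2] for x,y in zip(xs,ys)])
ys,xs=np.where((t>0)&(v>150)&(v<172)&(u>325)&(u<360)); C=np.array([ray(x,y,.26)[:2] for x,y in zip(xs,ys)])
print('clip',C.mean(0),cv2.minAreaRect((C*1000).astype(np.float32)),'lev',L.mean(0))
ax=C.mean(0)-L.mean(0);print('len',np.linalg.norm(ax),'yaw from lev-clip',np.degrees(np.arctan2(ax[1],ax[0])))
ax/=np.linalg.norm(ax); pr=(L-W.mean(0))@ax; lat=(L-W.mean(0))@[-ax[1],ax[0]]
print('lev along',pr.min(),pr.max())
for b in np.arange(-.14,-.03,.01):
    s=(pr>=b)&(pr<b+.01)
    if s.any(): print(round(b,3),s.sum(),lat[s].min().round(4),lat[s].max().round(4))
crop=cv2.resize(a[135:255,270:390,::-1],(600,600),interpolation=cv2.INTER_CUBIC); cv2.imwrite('pics/crop1.png',crop)
```

```text
[ 305  157   48   54 1397]
lid z 0.24670431732737397
((592.9405517578125, -6.859870910644531), (87.18695068359375, 120.35966491699219), 63.57467269897461) [ 0.59699633 -0.00929781]
clip [ 0.6541862  -0.03683431] ((654.9204711914062, -36.02102279663086), (33.53135299682617, 11.726763725280762), 63.01666259765625) lev [0.50025772 0.03831525]
len 0.17129341241014776 yaw from lev-clip -26.022132205112808
lev along -0.13879315780686324 -0.05730188546983167
-0.14 42 -0.016 0.0168
-0.13 55 -0.0171 0.0168
-0.12 56 -0.0161 0.0191
-0.11 49 -0.0172 0.0179
-0.1 30 -0.0082 0.01
-0.09 28 -0.0082 0.0099
-0.08 15 -0.0049 0.0054
-0.07 15 -0.0049 0.0042
-0.06 4 -0.0038 0.0019
```

View pics/crop1.png

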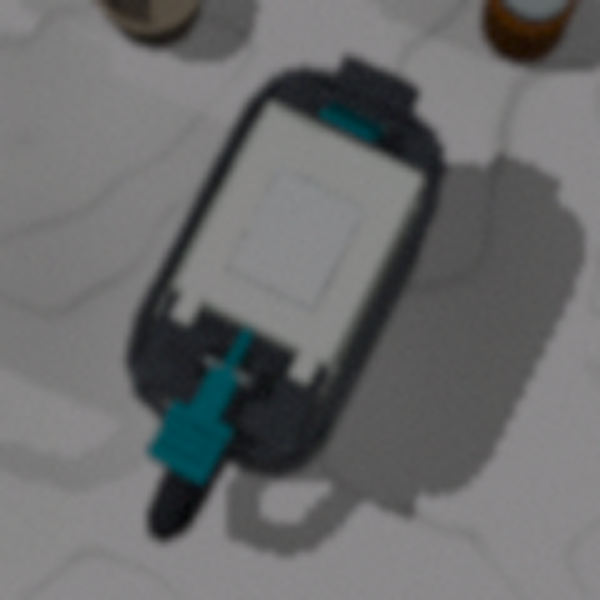

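Crop: the pad is centred near (192,440), the clip near (350,122), and the lid sits symmetrically on the line between them. That gives a yaw of about -26.3°, a pad centre near (0.488, 0.044), and a clip hinge near (0.656, -0.039). Lid height is 0.2467 as expected, and pad to clip comes out consistent with the given sizes. I'll raise, turn, shut the fingers and travel.

Emit:
apply_moves(targets=[[0,0,-0.3,0,0,0.274,1],[0,0,-0.3,0,0,0.274,1],[0,0,-0.3,0,0,0.274,1],[0,0,-0.3,0,0,0.274,1],[0,0,-0.3,0,0,0.274,1]], force=20)

```text
t: 0.65
ee_pos: [0.1455, -0.6333, 0.3658]
ee_rot: [[0.894, -0.448, -0.0], [-0.448, -0.894, 0.001], [-0.0, -0.001, -1.0]]
force: [0.2, -0.7, 0.0]
width: 0.147
gripper_force: 0.0
```

Emit:
apply_moves(targets=[[0,-0.5,0,0,0,0,1],[0,-0.5,0,0,0,0,1],[0,-0.5,0,0,0,0,1],[0,-0.5,0,0,0,0,1],[0,-0.5,0,0,0,0,1]])

```text
t: 1.15
ee_pos: [0.2346, -0.4526, 0.3649]
ee_rot: [[0.896, -0.444, 0.0], [-0.444, -0.896, 0.001], [-0.0, -0.001, -1.0]]
force: [1.6, -0.4, 0.7]
width: -0.002
gripper_force: 0.0
```

Emit:
apply_moves(targets=[[0,-0.5,0,0,0,0,1],[0,-0.5,0,0,0,0,1],[0,-0.5,0,0,0,0,1],[0,-0.5,0,0,0,0,1],[0,-0.5,0,0,0,0,1]])

```text
t: 1.65
ee_pos: [0.3231, -0.2733, 0.365]
ee_rot: [[0.896, -0.444, 0.0], [-0.444, -0.896, 0.0], [0.0, -0.0, -1.0]]
force: [1.0, -0.0, -0.1]
width: 0.0
gripper_force: 0.0
```

Emit:
apply_moves(targets=[[0,-0.5,0,0,0,0,1],[0,-0.5,0,0,0,0,1],[0,-0.5,0,0,0,0,1],[0,-0.5,0,0,0,0,1],[0,0,0,0,0,0,1]])

```text
t: 2.15
ee_pos: [0.3947, -0.128, 0.3652]
ee_rot: [[0.899, -0.437, 0.0], [-0.437, -0.899, 0.001], [0.0, -0.001, -1.0]]
force: [-0.0, -0.6, 0.1]
width: 0.001
gripper_force: 0.0
```

Emit:
apply_moves(targets=[[0.014,-0.488,0,0,0,0,1],[0.014,-0.488,0,0,0,0,1],[0.014,-0.488,0,0,0,0,1],[0.014,-0.488,0,0,0,0,1],[0.014,-0.488,0,0,0,0,1]])

```text
t: 2.65
ee_pos: [0.4857, 0.0419, 0.3651]
ee_rot: [[0.896, -0.444, -0.0], [-0.444, -0.896, -0.0], [0.0, 0.0, -1.0]]
force: [1.0, -0.4, -0.0]
width: -0.001
gripper_force: 0.0
```

Emit:
apply_moves(targets=[[0,0,0.2,0,0,0,1],[0,0,0.25,0,0,0,1],[0,0,0.2,0,0,0,1],[0,0,0.1,0,0,0,1],[0,0,0,0,0,0,1]])

```text
t: 3.15
ee_pos: [0.4845, 0.0403, 0.3037]
ee_rot: [[0.896, -0.444, -0.003], [-0.444, -0.896, 0.0], [-0.003, 0.001, -1.0]]
force: [-0.7, -0.0, 0.4]
width: 0.006
gripper_force: 0.0
```

Run:
```python
from h import *
a,d=cap('side'); s=env.read_state(); print(s['ee_pos'],s['force'])
b,e=cap('top')
x=cv2.resize(a[120:260,250:390,::-1],(400,400),interpolation=cv2.INTER_CUBIC)
y=cv2.resize(b[135:255,270:390,::-1],(400,400),interpolation=cv2.INTER_CUBIC)
cv2.imwrite('pics/pre.png',np.hstack([x,y]))
```

```text
[0.48507236 0.040377   0.30497253] [-0.41168728 -0.64457113 -0.56217948]
```

View pics/pre.png

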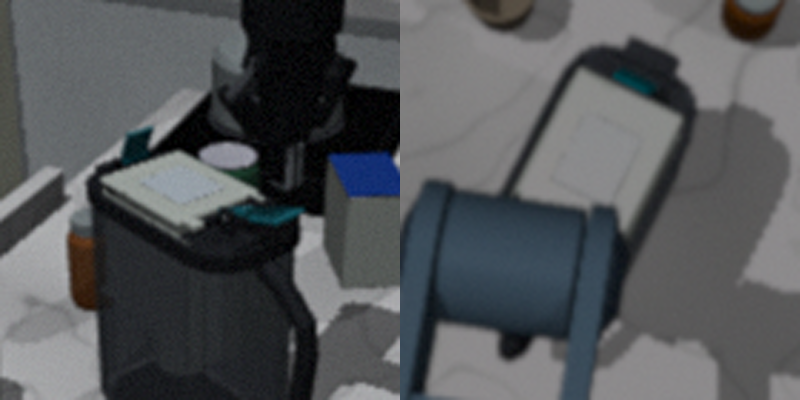

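The side view (left) shows the fingertips at crop (293,185), above the pad at (268,215). I'll check this against the projections and the pad seen in the side view.

Run:
```python
from h import *
c=env.calibration('side')
s=env.read_state(); print(s['t'],s['ee_pos'])
def pr(p):
    q=np.array(c['rotation']).T@(np.array(p)-c['origin']); return [round(float(x),1) for x in (c['cx']+c['fx']*q[0]/-q[2], c['cy']+c['fy']*q[1]/q[2])]
t=s['ee_pos']-[0,0,.014]
sc=400/140
for n,p in (('tip',t),('pad',(.488,.044,.267)),('pad_along-16',(.488-.0145,.044+.0071,.272)),('pad+16',(.5025,.0369,.262)),('hinge',(.6565,-.039,.247))):
    q=pr(p); print(n,q,'crop',[(q[0]-250)*sc,(q[1]-120)*sc])
```

```text
3.25 [0.48546764 0.04042108 0.30585459]
tip [348.6, 183.4] crop [281.7142857142858, 181.14285714285717]
pad [346.6, 193.6] crop [276.00000000000006, 210.28571428571428]
pad_along-16 [351.7, 194.2] crop [290.57142857142856, 211.99999999999997]
pad+16 [341.7, 193.1] crop [262.0, 208.85714285714283]
hinge [296.6, 175.0] crop [133.14285714285722, 157.14285714285714]
```

The projections fit; the finger's dark side just merges with the background. I'll correct sideways, then press slowly while watching the force.

Emit:
apply_moves(targets=[[-0.025,-0.056,0,0,0,0,1],[0,0,0.1,0,0,0,1],[0,0,0.08,0,0,0,1],[0,0,0.04,0,0,0,1],[0,0,0.02,0,0,0,1]])

```text
t: 3.75
ee_pos: [0.4852, 0.0459, 0.2853]
ee_rot: [[0.896, -0.443, -0.001], [-0.443, -0.896, 0.0], [-0.001, 0.0, -1.0]]
force: [-0.1, -0.7, 0.1]
width: 0.003
gripper_force: 0.0
```

Emit:
apply_moves(targets=[[0,0,0.02,0,0,0,1],[0,0,0.02,0,0,0,1],[0,0,0.02,0,0,0,1],[0,0,0.02,0,0,0,1],[0,0,0.0,0,0,0,1]])

```text
t: 4.25
ee_pos: [0.4855, 0.046, 0.2797]
ee_rot: [[0.896, -0.443, 0.0], [-0.443, -0.896, 0.0], [0.0, -0.0, -1.0]]
force: [-1.1, 1.4, 3.4]
width: -0.0
gripper_force: 1.5
```

Emit:
apply_moves(targets=[[0,0,0.03,0,0,0,1],[0,0,0.03,0,0,0,1],[0,0,0.03,0,0,0,1],[0,0,0.03,0,0,0,1],[0,0,0.03,0,0,0,1]])

```text
t: 4.75
ee_pos: [0.4852, 0.0461, 0.2674]
ee_rot: [[0.896, -0.443, -0.001], [-0.443, -0.896, 0.0], [-0.001, -0.0, -1.0]]
force: [-3.6, 1.4, 6.2]
width: 0.003
gripper_force: 2.8
```

Run:
```python
from h import *
a,d=cap('side'); s=env.read_state(); print(s['ee_pos'],s['force'])
x=cv2.resize(a[100:260,240:400,::-1],(600,600),interpolation=cv2.INTER_CUBIC)
cv2.imwrite('pics/mid.png',x)
```

```text
[0.48520147 0.04600644 0.26702141] [-2.35530419  2.16511905  4.08258658]
```

View pics/mid.png

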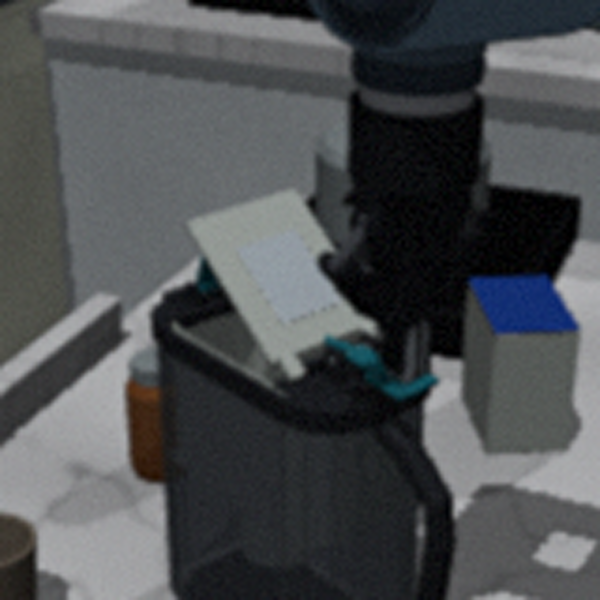

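Mid-press: the lid at crop (270,260) stands part open with the lever turned about two thirds of the way. There is about 3 N sideways, so I'll ease outward a little while continuing down.

Emit:
apply_moves(targets=[[-0.015,0,0.01,0,0,0,1],[-0.015,0,0.02,0,0,0,1],[-0.01,0,0.02,0,0,0,1],[0,0,0.02,0,0,0,1],[0,0,0,0,0,0,1]])

```text
t: 5.3
ee_pos: [0.484, 0.0466, 0.2631]
ee_rot: [[0.896, -0.443, 0.005], [-0.443, -0.896, -0.002], [0.005, -0.001, -1.0]]
force: [2.2, -0.9, 4.1]
width: -0.002
gripper_force: 2.4
```

Emit:
apply_moves(targets=[[0,0,0.012,0,0,0,1],[0,0,0.012,0,0,0,1],[0,0,0.012,0,0,0,1],[0,0,0,0,0,0,1]])

```text
t: 5.7
ee_pos: [0.484, 0.0466, 0.2604]
ee_rot: [[0.896, -0.443, 0.005], [-0.443, -0.896, -0.002], [0.005, -0.001, -1.0]]
force: [2.1, -0.5, 5.9]
width: 0.0
gripper_force: 2.4
```

Run:
```python
from h import *
a,d=cap('side'); s=env.read_state(); print(s['t'],s['ee_pos'],s['force'])
P=pts('side',d); o=np.array([.584,-.003]); ax=np.array([.896,-.443])
h=cv2.cvtColor(a,cv2.COLOR_RGB2HSV)
v,u=np.indices(d.shape)
m=(d>0)&(h[:,:,1]<70)&(h[:,:,2]>100)&(u>270)&(u<350)&(v>130)&(v<210)
X=(P[:,:,:2]-o)@ax; m&=(P[:,:,2]>.255)&(P[:,:,2]<.37)&(X>-.06)&(X<.09)
x=X[m];z=P[:,:,2][m]; k=np.polyfit(x,z,1); r=abs(z-np.polyval(k,x))<.01; k=np.polyfit(x[r],z[r],1)
print(m.sum(),'lid angle',np.arctan(k[0]),x.max(),z.max())
```

```text
5.75 [0.48405637 0.04659607 0.26043466] [ 2.04663602 -0.62024124  5.82522339]
1207 lid angle 1.0206384454325965 0.07394470376894852 0.3471072997374302
```

Emit:
apply_moves(targets=[[0,0,0.012,0,0,0,1],[0,0,0.012,0,0,0,1],[0,0,0,0,0,0,1]])

```text
t: 6.05
ee_pos: [0.4841, 0.0466, 0.2585]
ee_rot: [[0.896, -0.443, 0.005], [-0.443, -0.896, -0.002], [0.005, -0.001, -1.0]]
force: [2.2, -0.9, 6.4]
width: -0.002
gripper_force: 2.4
```

Emit:
apply_moves(targets=[[0,0,0.012,0,0,0,1],[0,0,0,0,0,0,1]])

```text
t: 6.25
ee_pos: [0.4842, 0.0465, 0.2578]
ee_rot: [[0.896, -0.443, 0.005], [-0.443, -0.896, -0.002], [0.006, -0.001, -1.0]]
force: [2.2, -1.6, 6.0]
width: 0.001
gripper_force: 2.5
```

Emit:
apply_moves(targets=[[0,0,0.012,0,0,0,1],[0,0,0.0,0,0,0,1]])

```text
t: 6.45
ee_pos: [0.4847, 0.0464, 0.2577]
ee_rot: [[0.896, -0.443, 0.007], [-0.443, -0.896, -0.002], [0.007, -0.001, -1.0]]
force: [1.6, -1.6, 9.4]
width: 0.003
gripper_force: 3.8
```

```bash
cat > lid.py <<'E'
from h import *
a,d=cap('side'); s=env.read_state(); print(s['t'],s['ee_pos'],s['force'])
P=pts('side',d); o=np.array([.584,-.003]); ax=np.array([.896,-.443])
h=cv2.cvtColor(a,cv2.COLOR_RGB2HSV)
v,u=np.indices(d.shape)
m=(d>0)&(h[:,:,1]<70)&(h[:,:,2]>100)&(u>270)&(u<350)&(v>130)&(v<210)
X=(P[:,:,:2]-o)@ax; m&=(P[:,:,2]>.255)&(P[:,:,2]<.37)&(X>-.06)&(X<.09)
x=X[m];z=P[:,:,2][m]; q=np.c_[x,z]; q=q[abs((q-np.median(q,0))@np.linalg.svd(q-np.median(q,0),full_matrices=0)[2][1])<.01]
w=np.linalg.svd(q-q.mean(0),full_matrices=0)[2][0]
print(m.sum(),'lid angle',np.arctan(w[1]/w[0]),np.percentile(z,99.5))
E
python3 lid.py
```

```text
6.5 [0.48465039 0.04645382 0.25768164] [ 1.60228905 -0.86067801  9.13825423]
1156 lid angle 1.1640647385614689 0.3537991099526811
```

The lever is at its stop: lid 1.16 rad, force about 9 N. I'll hold for just over 2 s.

Emit:
apply_moves(targets=[[0,0,0,0,0,0,1],[0,0,0,0,0,0,1],[0,0,0,0,0,0,1],[0,0,0,0,0,0,1],[0,0,0,0,0,0,1]])

```text
t: 7.0
ee_pos: [0.4847, 0.0465, 0.2577]
ee_rot: [[0.896, -0.443, 0.007], [-0.443, -0.896, -0.002], [0.007, -0.001, -1.0]]
force: [1.7, -1.3, 9.4]
width: -0.005
gripper_force: 3.9
```

Emit:
apply_moves(targets=[[0,0,0,0,0,0,1],[0,0,0,0,0,0,1],[0,0,0,0,0,0,1],[0,0,0,0,0,0,1],[0,0,0,0,0,0,1]])

```text
t: 7.5
ee_pos: [0.4847, 0.0464, 0.2577]
ee_rot: [[0.896, -0.443, 0.007], [-0.443, -0.896, -0.002], [0.007, -0.001, -1.0]]
force: [1.7, -0.8, 8.7]
width: -0.003
gripper_force: 3.9
```

Emit:
apply_moves(targets=[[0,0,0,0,0,0,1],[0,0,0,0,0,0,1],[0,0,0,0,0,0,1],[0,0,0,0,0,0,1],[0,0,0,0,0,0,1]])

```text
t: 8.0
ee_pos: [0.4846, 0.0465, 0.2577]
ee_rot: [[0.896, -0.443, 0.007], [-0.443, -0.896, -0.002], [0.007, -0.001, -1.0]]
force: [1.5, -2.1, 8.3]
width: -0.002
gripper_force: 3.9
```

Emit:
apply_moves(targets=[[0,0,0,0,0,0,1],[0,0,0,0,0,0,1],[0,0,0,0,0,0,1],[0,0,0,0,0,0,1],[0,0,0,0,0,0,1]])

```text
t: 8.5
ee_pos: [0.4847, 0.0465, 0.2577]
ee_rot: [[0.896, -0.443, 0.007], [-0.443, -0.896, -0.002], [0.007, -0.001, -1.0]]
force: [1.3, -1.9, 9.1]
width: -0.002
gripper_force: 3.9
```

Emit:
apply_moves(targets=[[0,0,0,0,0,0,1],[0,0,0,0,0,0,1],[0,0,0,0,0,0,1],[0,0,0,0,0,0,1],[0,0,0,0,0,0,1]])

```text
t: 9.0
ee_pos: [0.4847, 0.0465, 0.2577]
ee_rot: [[0.896, -0.444, 0.007], [-0.444, -0.896, -0.002], [0.007, -0.001, -1.0]]
force: [2.4, -1.4, 9.2]
width: 0.002
gripper_force: 3.9
```

```bash
python3 lid.py
```

```text
9.05 [0.48465306 0.04645691 0.25766283] [ 2.61881111 -0.57760557  8.14336583]
1161 lid angle 1.163405515490975 0.3538178033490073
```

Emit:
apply_moves(targets=[[0,0,-0.008,0,0,0,1],[0,0,-0.008,0,0,0,1],[0,0,-0.008,0,0,0,1],[0,0,-0.008,0,0,0,1],[0,0,-0.008,0,0,0,1]])

```text
t: 9.55
ee_pos: [0.4841, 0.0466, 0.2599]
ee_rot: [[0.896, -0.443, 0.005], [-0.443, -0.896, -0.002], [0.005, -0.001, -1.0]]
force: [1.7, -1.2, 4.4]
width: -0.003
gripper_force: 2.4
```

Emit:
apply_moves(targets=[[0,0,-0.008,0,0,0,1],[0,0,-0.008,0,0,0,1],[0,0,-0.008,0,0,0,1],[0,0,-0.008,0,0,0,1],[0,0,-0.008,0,0,0,1]])

```text
t: 10.05
ee_pos: [0.484, 0.0466, 0.263]
ee_rot: [[0.896, -0.443, 0.005], [-0.443, -0.896, -0.002], [0.005, -0.001, -1.0]]
force: [1.9, -0.8, 5.7]
width: -0.003
gripper_force: 2.3
```

Emit:
apply_moves(targets=[[0,0,-0.008,0,0,0,1],[0,0,-0.008,0,0,0,1],[0,0,-0.008,0,0,0,1],[0,0,-0.008,0,0,0,1],[0,0,-0.008,0,0,0,1]])

```text
t: 10.55
ee_pos: [0.4831, 0.0471, 0.2654]
ee_rot: [[0.896, -0.443, 0.002], [-0.443, -0.896, -0.001], [0.002, -0.0, -1.0]]
force: [2.8, -0.8, 4.4]
width: -0.003
gripper_force: 2.3
```

Emit:
apply_moves(targets=[[0,0,-0.008,0,0,0,1],[0,0,-0.008,0,0,0,1],[0,0,-0.008,0,0,0,1],[0,0,-0.008,0,0,0,1],[0,0,-0.008,0,0,0,1]])

```text
t: 11.05
ee_pos: [0.4825, 0.0473, 0.2681]
ee_rot: [[0.896, -0.443, -0.0], [-0.443, -0.896, -0.0], [-0.0, 0.0, -1.0]]
force: [2.7, -1.0, 4.4]
width: 0.005
gripper_force: 2.2
```

Emit:
apply_moves(targets=[[0,0,-0.008,0,0,0,1],[0,0,-0.008,0,0,0,1],[0,0,-0.008,0,0,0,1],[0,0,-0.008,0,0,0,1],[0,0,-0.008,0,0,0,1]])

```text
t: 11.55
ee_pos: [0.4825, 0.0473, 0.2713]
ee_rot: [[0.896, -0.443, -0.0], [-0.443, -0.896, 0.0], [-0.0, 0.0, -1.0]]
force: [2.0, -1.5, 2.8]
width: -0.001
gripper_force: 1.6
```

```bash
python3 lid.py
```

```text
11.6 [0.48258133 0.04730831 0.27141358] [ 2.52749249 -1.94598001  3.07050875]
1031 lid angle 0.4815541684305762 0.3018967112761835
```

Emit:
apply_moves(targets=[[0,0,-0.006,0,0,0,1],[0,0,-0.006,0,0,0,1],[0,0,-0.006,0,0,0,1],[0,0,-0.006,0,0,0,1],[0,0,-0.006,0,0,0,1]])

```text
t: 12.1
ee_pos: [0.4826, 0.0473, 0.2738]
ee_rot: [[0.896, -0.443, -0.0], [-0.443, -0.896, 0.0], [-0.0, 0.0, -1.0]]
force: [2.7, -1.5, 1.7]
width: 0.007
gripper_force: 1.6
```

Emit:
apply_moves(targets=[[0,0,-0.006,0,0,0,1],[0,0,-0.006,0,0,0,1],[0,0,-0.006,0,0,0,1],[0,0,-0.006,0,0,0,1],[0,0,-0.006,0,0,0,1]])

```text
t: 12.6
ee_pos: [0.4826, 0.0473, 0.2762]
ee_rot: [[0.896, -0.443, -0.0], [-0.443, -0.896, 0.0], [-0.0, 0.0, -1.0]]
force: [2.2, -0.7, 3.0]
width: 0.0
gripper_force: 1.5
```

Emit:
apply_moves(targets=[[0,0,-0.005,0,0,0,1],[0,0,-0.005,0,0,0,1],[0,0,-0.005,0,0,0,1],[0,0,-0.005,0,0,0,1],[0,0,-0.005,0,0,0,1]])

```text
t: 13.1
ee_pos: [0.4826, 0.0473, 0.2782]
ee_rot: [[0.896, -0.443, -0.0], [-0.443, -0.896, 0.0], [-0.0, -0.0, -1.0]]
force: [2.1, -0.9, 1.9]
width: -0.001
gripper_force: 1.5
```

Emit:
apply_moves(targets=[[0,0,-0.005,0,0,0,1],[0,0,-0.005,0,0,0,1],[0,0,-0.005,0,0,0,1],[0,0,-0.005,0,0,0,1],[0,0,-0.005,0,0,0,1]])

```text
t: 13.6
ee_pos: [0.4826, 0.0473, 0.2802]
ee_rot: [[0.896, -0.443, -0.0], [-0.443, -0.896, 0.0], [-0.0, -0.0, -1.0]]
force: [2.6, -0.0, 2.8]
width: -0.001
gripper_force: 1.4
```

```bash
python3 lid.py
```

```text
13.65 [0.48264283 0.04726422 0.28028534] [ 2.11714704 -0.9806203   2.10588394]
469 lid angle 0.11501448559739104 0.2770652432508827
```

Emit:
apply_moves(targets=[[0,0,-0.004,0,0,0,1],[0,0,-0.004,0,0,0,1],[0,0,-0.004,0,0,0,1],[0,0,-0.004,0,0,0,1],[0,0,-0.004,0,0,0,1]])

```text
t: 14.15
ee_pos: [0.4826, 0.0473, 0.2818]
ee_rot: [[0.896, -0.443, -0.0], [-0.443, -0.896, 0.0], [-0.0, -0.0, -1.0]]
force: [2.8, -0.1, 2.3]
width: -0.006
gripper_force: 1.4
```

Emit:
apply_moves(targets=[[0,0,-0.004,0,0,0,1],[0,0,-0.004,0,0,0,1],[0,0,-0.004,0,0,0,1],[0,0,-0.004,0,0,0,1],[0,0,-0.004,0,0,0,1]])

```text
t: 14.65
ee_pos: [0.4826, 0.0473, 0.2833]
ee_rot: [[0.896, -0.443, -0.0], [-0.443, -0.896, 0.0], [-0.0, 0.0, -1.0]]
force: [1.0, -1.2, 1.4]
width: 0.002
gripper_force: 1.1
```

Emit:
apply_moves(targets=[[0,0,-0.004,0,0,0,1],[0,0,-0.004,0,0,0,1],[0,0,-0.004,0,0,0,1],[0,0,-0.004,0,0,0,1],[0,0,-0.004,0,0,0,1]])

```text
t: 15.15
ee_pos: [0.4826, 0.0473, 0.285]
ee_rot: [[0.896, -0.443, -0.0], [-0.443, -0.896, -0.0], [-0.0, 0.0, -1.0]]
force: [2.7, -1.4, 0.9]
width: 0.0
gripper_force: 1.1
```

Emit:
apply_moves(targets=[[0,0,-0.004,0,0,0,1],[0,0,-0.004,0,0,0,1],[0,0,-0.004,0,0,0,1],[0,0,-0.004,0,0,0,1],[0,0,-0.004,0,0,0,1]])

```text
t: 15.65
ee_pos: [0.482, 0.0475, 0.286]
ee_rot: [[0.896, -0.443, -0.002], [-0.443, -0.896, 0.001], [-0.002, 0.0, -1.0]]
force: [0.5, 0.3, 0.2]
width: 0.001
gripper_force: 0.0
```

```bash
python3 lid.py
```

```text
15.7 [0.4820752  0.04749431 0.28608317] [-0.64739379  0.45050521  0.36784758]
6 lid angle -1.1723950287887266 0.27910698565543224
```

The lever is released and the lid shut gently. Now up and over to the spout side of the clip.

Emit:
apply_moves(targets=[[0,0,-0.05,0,0,0,1],[0,0,-0.2,0,0,0,1],[0,0,-0.35,0,0,0,1],[0,0,-0.3,0,0,0,1],[0.2,0,0,0,0,0,1]])

```text
t: 16.2
ee_pos: [0.4978, 0.0406, 0.3633]
ee_rot: [[0.897, -0.442, 0.007], [-0.442, -0.897, -0.001], [0.007, -0.003, -1.0]]
force: [-0.6, 0.8, 0.6]
width: 0.001
gripper_force: 0.0
```

Emit:
apply_moves(targets=[[0.5,0,0,0,0,0,1],[0.55,0,0,0,0,0,1],[0.55,0,0,0,0,0,1],[0.55,0,0,0,0,0,1],[0.4,0,0,0,0,0,1]])

```text
t: 16.7
ee_pos: [0.6814, -0.0515, 0.3578]
ee_rot: [[0.896, -0.444, -0.001], [-0.444, -0.896, 0.0], [-0.001, 0.0, -1.0]]
force: [-0.6, -0.0, -0.2]
width: -0.001
gripper_force: 0.0
```

Run:
```python
from h import *
c=env.calibration('side'); R=np.array(c['rotation'])
a,d=cap('side'); b,e=cap('top'); s=env.read_state(); print(s['t'],s['ee_pos'],s['force'])
h=cv2.cvtColor(a,cv2.COLOR_RGB2HSV); m=cv2.inRange(h,(80,70,30),(102,255,255)); m[:,:270]=0; m[:,380:]=0; m[:150]=0;m[215:]=0
k,l,st,ce=cv2.connectedComponentsWithStats(m)
P=pts('side',d)
for i in range(1,k):
    if st[i,4]>8: print(st[i],ce[i].round(1),np.median(P[l==i],0).round(3))
# clip edge extents by casting rays onto the pitcher's vertical middle plane
o=np.array([.584,-.003,0]); n=np.array([.443,.896,0]); ax=np.array([.896,-.443,0])
C=np.array(c['origin'])
for u,v in [(296,175),(298,165)]+[tuple(p[::-1]) for p in np.argwhere(m>0) if p[1]<310][::6]:
    r=R@np.array([(u-c['cx'])/c['fx'],-(v-c['cy'])/c['fy'],-1]); p=C+r*((o-C)@n)/(r@n); print((u,v),((p-o)@ax).round(4),p[2].round(4))
cv2.imwrite('pics/clip.png',np.hstack([cv2.resize(a[110:230,250:370,::-1],(400,400),interpolation=cv2.INTER_CUBIC),cv2.resize(b[125:245,280:400,::-1],(400,400),interpolation=cv2.INTER_CUBIC)]))
```

```text
16.8 [ 0.68169435 -0.05220647  0.35629988] [-0.35918443  0.79044824 -0.64652661]
[292 164  11  14  64] [296.8 171.2] [ 0.653 -0.033  0.256]
[329 191  28   9 151] [343.2 194.4] [0.495 0.043 0.265]
(296, 175) 0.0833 0.2461
(298, 165) 0.0734 0.278
(np.int64(302), np.int64(164)) 0.0564 0.2864
(np.int64(296), np.int64(166)) 0.0821 0.2722
(np.int64(302), np.int64(166)) 0.0566 0.2808
(np.int64(294), np.int64(168)) 0.0912 0.2635
(np.int64(299), np.int64(169)) 0.0696 0.268
(np.int64(298), np.int64(171)) 0.0741 0.2608
(np.int64(299), np.int64(172)) 0.0699 0.2594
(np.int64(300), np.int64(173)) 0.0657 0.258
(np.int64(299), np.int64(174)) 0.0701 0.2536
(np.int64(295), np.int64(175)) 0.0878 0.2445
(np.int64(293), np.int64(176)) 0.0969 0.2383
(np.int64(294), np.int64(177)) 0.0925 0.2369
```

View pics/clip.png

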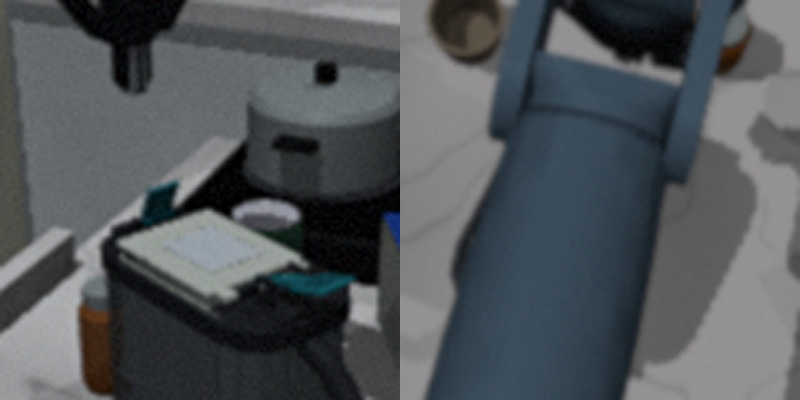

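The lid is shut and the clip still stands, at left crop (160,203), in its original place; the pitcher hasn't moved. Fingertips are 17 mm beyond the clip on the spout side, so I'll go down and begin the push.

Emit:
apply_moves(targets=[[0,0,0.25,0,0,0,1],[0,0,0.3,0,0,0,1],[0,0,0.25,0,0,0,1],[0,0,0.09,0,0,0,1],[0,0,0,0,0,0,1]])

```text
t: 17.3
ee_pos: [0.679, -0.0497, 0.2863]
ee_rot: [[0.897, -0.443, -0.003], [-0.443, -0.897, 0.001], [-0.003, 0.0, -1.0]]
force: [0.4, -0.2, 0.0]
width: 0.004
gripper_force: 0.0
```

Emit:
apply_moves(targets=[[-0.08,0,0,0,0,0,1],[-0.08,0,0,0,0,0,1],[-0.04,0,0,0,0,0,1],[-0.04,0,0,0,0,0,1],[0,0,0,0,0,0,1]])

```text
t: 17.8
ee_pos: [0.6624, -0.0414, 0.2879]
ee_rot: [[0.897, -0.443, 0.001], [-0.443, -0.897, -0.0], [0.001, -0.0, -1.0]]
force: [0.7, 0.9, 0.4]
width: -0.001
gripper_force: 0.0
```

Emit:
apply_moves(targets=[[-0.035,0,0.03,0,0,0,1],[-0.035,0,0.03,0,0,0,1],[-0.033,0,0.022,0,0,0,1],[-0.033,0,0.022,0,0,0,1],[-0.026,0,0.03,0,0,0,1]])

```text
t: 18.3
ee_pos: [0.6508, -0.0359, 0.2766]
ee_rot: [[0.896, -0.443, 0.0], [-0.443, -0.896, -0.0], [0.0, -0.0, -1.0]]
force: [0.5, -0.5, 0.7]
width: 0.001
gripper_force: 0.5
```

Emit:
apply_moves(targets=[[-0.026,0,0.03,0,0,0,1],[-0.018,0,0.035,0,0,0,1],[-0.018,0,0.035,0,0,0,1],[0,0,0,0,0,0,1]])

```text
t: 18.7
ee_pos: [0.6462, -0.0336, 0.2678]
ee_rot: [[0.896, -0.443, -0.001], [-0.443, -0.896, 0.0], [-0.001, 0.0, -1.0]]
force: [-0.8, -0.5, -0.6]
width: 0.0
gripper_force: 0.0
```

Emit:
apply_moves(targets=[[-0.006,0,0.012,0,0,0,1],[-0.006,0,0.012,0,0,0,1],[0,0,0.008,0,0,0,1],[0,0,0,0,0,0,1]])

```text
t: 19.1
ee_pos: [0.6457, -0.0334, 0.266]
ee_rot: [[0.896, -0.443, -0.0], [-0.443, -0.896, 0.0], [-0.0, 0.0, -1.0]]
force: [-0.5, -0.0, 0.8]
width: -0.004
gripper_force: 0.1
```

Emit:
apply_moves(targets=[[0,0,0.008,0,0,0,1],[0,0,0,0,0,0,1]])

```text
t: 19.3
ee_pos: [0.6456, -0.0333, 0.2654]
ee_rot: [[0.896, -0.443, -0.0], [-0.443, -0.896, 0.0], [-0.0, 0.0, -1.0]]
force: [-0.6, 0.5, 0.0]
width: 0.002
gripper_force: 0.2
```

Run:
```python
from h import *
a,d=cap('side'); s=env.read_state(); print(s['t'],s['ee_pos'],s['force'],s['gripper_force'])
cv2.imwrite('pics/clip2.png',cv2.resize(a[130:230,260:360,::-1],(600,600),interpolation=cv2.INTER_CUBIC))
```

```text
19.35 [ 0.64561294 -0.03333559  0.2653601 ] [-0.46287183  0.33978983  0.79332803] 0.18004687135544373
```

View pics/clip2.png

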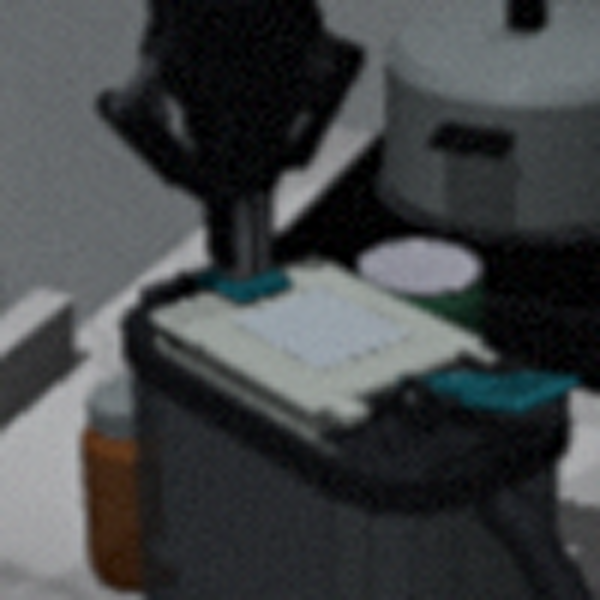

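The clip at (248,287) lies nearly flat under the fingertips. I'll press until the force shows the stop.

Emit:
apply_moves(targets=[[0,0,0.01,0,0,0,1],[0,0,0,0,0,0,1]])

```text
t: 19.55
ee_pos: [0.6457, -0.0334, 0.2653]
ee_rot: [[0.896, -0.443, 0.0], [-0.443, -0.896, -0.0], [0.0, 0.0, -1.0]]
force: [-2.4, -1.0, 3.6]
width: -0.0
gripper_force: 1.9
```

Emit:
apply_moves(targets=[[0,0,0.01,0,0,0,1],[0,0,0,0,0,0,1]])

```text
t: 19.75
ee_pos: [0.6459, -0.0333, 0.2652]
ee_rot: [[0.896, -0.443, 0.001], [-0.443, -0.896, -0.0], [0.001, -0.0, -1.0]]
force: [-4.1, -0.1, 7.0]
width: -0.004
gripper_force: 3.2
```

Emit:
apply_moves(targets=[[0,0,0.01,0,0,0,1],[0,0,0,0,0,0,1]])

```text
t: 19.95
ee_pos: [0.6461, -0.0334, 0.2652]
ee_rot: [[0.896, -0.443, 0.002], [-0.443, -0.896, -0.001], [0.002, -0.0, -1.0]]
force: [-3.6, 0.3, 8.3]
width: -0.0
gripper_force: 4.3
```

That's a firm stop at 251 mm, the top face of a flat 4 mm clip. I'll lift off and inspect.

Emit:
apply_moves(targets=[[0,0,-0.05,0,0,0,1],[0,0,-0.3,0,0,0,1],[0,0,-0.5,0,0,0,1],[0,0,-0.5,0,0,0,1],[0,0,-0.2,0,0,0,1]])

```text
t: 20.45
ee_pos: [0.6468, -0.0336, 0.3919]
ee_rot: [[0.896, -0.443, 0.007], [-0.443, -0.896, -0.002], [0.007, -0.002, -1.0]]
force: [-0.8, -1.0, 0.2]
width: 0.005
gripper_force: 0.0
```

Run:
```python
from h import *
a,d=cap('side'); s=env.read_state(); print(s['t'],s['ee_pos'],s['force'])
h=cv2.cvtColor(a,cv2.COLOR_RGB2HSV); m=cv2.inRange(h,(80,70,30),(102,255,255)); m[:,:270]=0; m[:,325:]=0; m[:150]=0;m[215:]=0
P=pts('side',d); q=P[m>0]; q=q[(q[:,2]>.22)&(q[:,2]<.3)]
X=(q[:,:2]-[.584,-.003])@[.896,-.443]
print(len(q),np.median(q,0),np.percentile(q[:,2],[5,50,95]),np.percentile(X,[5,50,95]))
c=np.polyfit(X,q[:,2],1);print('slope',c)
cv2.imwrite('pics/clip3.png',cv2.resize(a[140:220,270:350,::-1],(600,600),interpolation=cv2.INTER_CUBIC))
```

```text
20.5 [ 0.6471243  -0.03361847  0.39312198] [0.20389243 1.13552482 1.63523811]
81 [ 0.64098418 -0.02915344  0.25088287] [0.24751745 0.25088287 0.25232475] [0.04796149 0.06219752 0.07909058]
slope [0.05044249 0.24732208]
```

View pics/clip3.png

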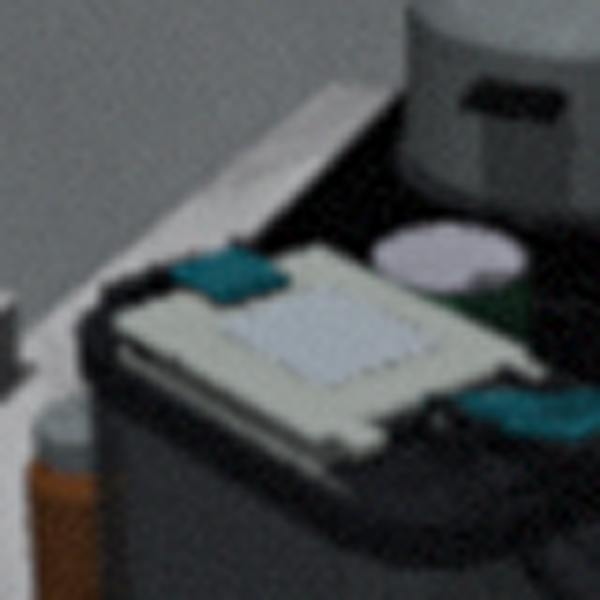

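The clip at crop (228,275) lies flat on the lid's front edge, with its top at 0.251 and no slope. The lid is shut, the lever is up and the arm is clear.

```bash
python3 -c "
from rig import env
print(env.sign_off())"
```

```text
the job is handed in; nothing more can be done
None
```

The lid was held wide open for about 2.6 s, eased shut without slamming, and the clip then pressed flat onto it; the pitcher showed no movement in the camera views, and I handed the job in at about 20.5 s.

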